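Lock the burner test arm with the ball-lock pin

ROBOT

A 7-joint arm with a two-finger parallel gripper is mounted at the origin on the work surface. World frame = base frame: x ahead of the robot, y to its left, z up, the work surface at z = 0. Lengths are in m, angles in degrees, forces in N, time in s.
With the tool pointing down it reaches from about 0.4 to 0.875 m from the base axis. Payload 4.4 kg.
Tool frame: the origin (TCP) lies on the centre line of the jaws, within the pads' length; the fingertips stand 25 mm ahead of it and the grasp point (between the pads) lies 6 mm ahead of it; z points along the fingers, y is the line along which they close (so a half turn about z gives the same grasp; the last joint's range is limited). The gripper opens to 85 mm and grips with 20 to 120 N. Pads are 22 mm wide; open, the fingers measure 114 mm over their backs; the gripper's body (76 mm by 85 mm) begins 54 mm behind the grasp point. The pads swing forward as they close: fully open they stand 13 mm farther back than shut.
Start: joints at [71.402, 36.005, 2.206, 86.941, -1.547, 57.084, -1.146], TCP at [0.166, -0.628, 0.256] pointing down, gripper open.
Joint ranges: [-175.42, 175.42], [-21.48, 121.26], [-71.46, 75.88], [10.55, 141.38], [-63.04, 243.04], [13.31, 113.54], [-168.57, 168.57]. Speed limits (degrees/s): [147.25, 147.25, 180, 180, 180, 180, 180].

INTERFACE

Orientations are given as [roll, pitch, yaw] about the fixed x, y, z axes, in that order (R = Rz(yaw) Ry(pitch) Rx(roll)).
In Python, from rig import r, imaging, job gives the robot as it stands.
- The arm moves only by the tool jog_arm, never from a script. Its argument "commands" is one flat list of numbers, 5 for each row, row after row: the opening, from -1 (shut) to 1 (fully open), then the shift along the tool's x, y, z in units of 30 mm (1.0 is 30 mm), then the turn about the tool's z in units of 8 degrees (1.0 is 8 degrees). A call has 1 to 8 rows; each row shifts and turns the commanded pose from where the row before left it, along the tool's axes as they then stand; what a row does not reach is not made up. A row lasts 1/10 s, in which the tool goes at most 50 mm and 8.59 degrees, less where a joint would pass 70% of its speed; a pose out of reach is approached as far as the arm can. A call is refused whole if a number of a shift passes 1 or a number of a turn 1, either way. A call with a gripper value outside its range is refused whole. The fingers move at their own pace and stop on an object; "squeeze" is the grip in N (left out, the last holds). Time passes only in rows, so rows that do not move let the fingers close. It gives the time, the measured TCP pose, the force, the opening and the grip force at its end, in the units of the state.
- r.get_obs(): the state, without advancing time (a new reading comes with each control period).
- imaging.get_image(name): name is "scene" or "top" or "wrist"; returns the picture (480x640x3 uint8, red, green, blue); there is no depth.
- imaging.camera_model(name): a dict with "camera_matrix" (3x3 intrinsics, pixels), "k1" (the pictures are not rectified: a ray, as slopes to the right and down, at radius r is drawn at 1 + k1 r^2 times it, then the intrinsics apply), "T" (4x4, takes a point from camera to world coordinates). Camera axes: x right, y up, looking along -z (the intrinsics and any distortion apply to the point x, -y, -z); pixel columns grow to the right and rows downward; lengths in m; the calibration is good to about 2 mm. A picture is of the moment at which its call begins: read the wrist's pose just before it. camera_model takes no time and is no camera call; for the wrist camera it gives the pose at the moment of the call.
- job.sign_off(): hands the job in; it is judged then, once.
The state is a dict: "time_s": time; "joint_pos": joint angles; "qvel": joint speeds; "joint_torque": joint torques, N m; "tool_pos": TCP position; "tool_rot": TCP orientation; "ft_force": force on the tool from outside, world axes, zero at the start; "wrist_torque": the same for the moment, N m; "gripper_width": finger opening in m; "gripper_force": force on a finger pad.
Only numpy, scipy, OpenCV 4.12 (cv2) and the standard library are available. Lean on these libraries where they do the work, as an engineer would, in place of code of your own. Each camera call takes 0.05 s, during which the arm holds its last target. There are 200 camera calls.

TASK

Swing the test stand's arm by its black post into the clevis until it meets its stop. Then take the quick-release pin from its wooden block with both side buttons squeezed, slide it down through the lined-up holes against the spring washer until the balls are clear below, and let go so that it locks the arm and holds itself down. Press gently, and leave the other things on the bench where they are.

Things in the scene. Friction and masses are not known exactly. Their poses are not given: they have to be found in the camera images.
- stand: Burner test stand screwed to the bench, painted base plate 120 x 310 x 10 mm. Origin on the bench under the arm's pivot; z up; -y runs from the pivot to the clevis, 190 mm away; the arm swings open on the -x side. The clevis is clamped on two posts on its +x side at a height that differs from time to time: up to 11 mm above or below the heights given here.
- clevis_axis (a point): Fixed point on the base plate's top, 10 mm above the bench, on the vertical axis of the clevis holes. Clevis: two steel plates 60 x 56 x 8 mm with 15.5 mm holes; the lower 43 to 51 mm, the upper 81 to 89 mm above the bench, on it a steel ring 39 to 51 mm diameter, top 91 mm, where the pin's collar lands hard: all +-11 mm, together.
- swing_pivot (a point): The swing arm's vertical axis, top of its hub, 74 mm above the bench. The aluminium arm carries a coil burner on a round cradle (156 mm) beyond the pivot. It turns stiffly (1 to 2 N at the post), stays where left, and starts 0.5 to 1.05 rad open.
- swing_post (a point): Centre of the top of the upright black round handle post on the arm: 18 mm diameter, 69 to 129 mm above the bench, 100 mm from the pivot on the line to the tongue hole. Closing turns the arm counter-clockwise seen from above up to a hard stop, where the tongue lies between the clevis plates and the holes line up.
- swing_hole (a point): Centre of the 17 mm hole in the arm's tongue (6 mm thick, 40 mm wide), at its top face, 69 mm above the bench, 190 mm from the pivot. The arm's height does not vary.
- pin: Ball-lock pin, 0.10 to 0.16 kg, upright in a wooden block. Origin on its axis at the collar's underside; z up. Collar 44 mm across, 6 mm thick; above it, 6 to 42 mm up, a handle 24 (x) x 28 (y) mm with a spring button on each y face. Below, a 14 mm shaft 67 mm long, its last 6 mm tapering to 11 mm.
- pin_buttons (a point): Midpoint between the two buttons, 24 mm above the pin's origin. They are on the handle's +y and -y faces, 9 mm wide, 24 mm tall, 4 mm proud (36 mm over both). Squeezed flush (about 8 N each; 20 to 35 N of grip is good) they draw the balls in; each ball follows its own button and springs out when let go.
- pin_balls (a point): On the axis between the two locking balls (+y and -y sides of the shaft, 3.5 mm out), 52 to 56.5 mm below the collar. Balls out cannot pass the clevis. Over the clevis hole is a sprung brass washer (bore 20, 37 mm across, top 100 +-11 mm) that gives 1 mm per 1.5 N. The balls clear the lower plate when it pushes back 7.5 N; the collar lands on the ring at 13.5 N.
- button_a (a joint): Travel of the button on the pin's +y face: 0 = out (ball out), 0.004 m = flush with the handle (ball in).
- button_b (a joint): The same for the button on the -y face.
- pin_block: Wooden block 60 x 60 x 77 mm fixed to the bench, origin at the centre of its underside; the pin stands in its 24 mm through hole, collar resting on the top face (77 mm).
- bolt_block: A like wooden block, fixed, holding a plain round-headed bolt (head 24 mm, top 112 mm above the bench); not needed.
- dial: Bystander: black appliance control knob, 42 mm across, 24 tall, near the wooden blocks.
- screwdriver: Bystander: screwdriver lying on the bench.
- wrench: Bystander: open-ended wrench lying on the bench.
- jar: Bystander: glass jar, 64 mm across, 75 tall.
- burner: Bystander: loose stove coil burner, 150 mm across, 10 tall, lying flat.
- can: Bystander: aluminium can, 66 mm across, 100 tall.
- carton: Bystander: small carton, 90 x 70 x 45 mm.
There are look-alikes about, which are no part of the job. What is shaped like the pin but blue or green is not meant.

How it is judged:
By the outcome, as a careful person would: the job done as asked, in the order asked, and still so for the second after the job is handed in, with the robot touching nothing.
It also fails if it takes over 69 s, if anything falls off the work surface, if the arm or the gripper's body presses on something with over 40 N, if the wrist force passes 120 N, or if a joint passes its speed limit or range.

## Working session

There is one attempt and no reset: what is moved stays moved. The work goes in short steps, Python scripts to look and compute and a tool call to move; the robot and the scene stay as the last step left them, time stands still between calls to the robot, and variables do not carry over. Pictures are saved under pics/ and viewed, at most 10 in all, crops included, and the job is handed in when it is done.

Besides the shell and the picture viewer there is one more tool, called after "Call:" as name(argument=value, ...), one argument or row to a line, values as JSON. jog_arm: Moves the arm, as the interface text tells. Its arguments: {"type":"object","properties":{"commands":{"type":"array","items":{"type":"number"}},"squeeze":{"type":"number"}},"required":["commands"]}

```bash
mkdir -p pics; ls; cat > h.py <<'E'
import numpy as np, cv2
from rig import r, imaging, job
def cam(n):
    m=imaging.camera_model(n); return np.array(m["camera_matrix"]),m["k1"],np.array(m["T"])
def ray(c,u,v):
    K,k1,T=c
    d=np.array([(u-K[0,2])/K[0,0],(v-K[1,2])/K[1,1]]);s=d.copy()
    for _ in range(30): s=d/(1+k1*(s@s))
    w=T[:3,:3]@np.array([s[0],-s[1],-1]); return T[:3,3],w
def plane(c,u,v,z):
    o,w=ray(c,u,v); return o+w*(z-o[2])/w[2]
def tri(c1,p1,c2,p2):
    o1,a=ray(c1,*p1);o2,b=ray(c2,*p2)
    t=np.linalg.lstsq(np.c_[a,-b],o2-o1,rcond=None)[0]
    x,y=o1+a*t[0],o2+b*t[1]; return (x+y)/2,np.linalg.norm(x-y)
def proj(c,P):
    K,k1,T=c
    q=T[:3,:3].T@(np.asarray(P)-T[:3,3]); s=np.array([q[0],-q[1]])/-q[2]
    s=s*(1+k1*(s@s)); return s*[K[0,0],K[1,1]]+K[:2,2]
def save(n,f):
    im=imaging.get_image(n); cv2.imwrite('pics/'+f,im[:,:,::-1]); return im
E
python3 - <<'E'
from h import *
for n in("scene","top","wrist"):
    save(n,n+'0.png'); K,k,T=cam(n); print(n,K[0,0],k,T.round(3).tolist())
np.save('wc0.npy',cam('wrist')[2])
print(r.get_obs())
E
```

```text
pics
scene 445.39944488699786 0.032773191515692246 [[-0.222, -0.536, 0.814, 1.367], [0.975, -0.128, 0.181, 0.178], [0.007, 0.834, 0.551, 0.681], [0.0, 0.0, 0.0, 1.0]]
top 506.71395095444325 -0.10954433579285305 [[0.005, 0.997, -0.076, 0.445], [-1.0, 0.005, -0.002, 0.011], [-0.001, 0.076, 0.997, 1.337], [0.0, 0.0, 0.0, 1.0]]
wrist 345.6459493266637 0.01705244654790224 [[0.257, 0.916, 0.309, 0.247], [-0.966, 0.243, 0.081, -0.607], [-0.001, -0.319, 0.948, 0.372], [0.0, 0.0, 0.0, 1.0]]
{'time_s': 0.15, 'joint_pos': array([71.40120389, 36.04621523,  2.20333619, 86.98204475, -1.54673718,
       57.08654812, -1.14338551]), 'qvel': array([ 0.12720958, -0.12460387, -0.04934788, -0.20990249,  0.04391713,
        0.02612774, -0.02266573]), 'joint_torque': array([ 1.29420874e-03, -5.63802588e+01,  1.22763813e+00, -1.93653667e+01,
        1.10597222e-02,  7.38469244e-03,  1.37848465e-05]), 'tool_pos': array([ 0.16626769, -0.62791395,  0.25561086]), 'tool_rot': array([-1.79914876e+02,  8.38496635e-04,  1.48310917e+01]), 'ft_force': array([ 0.08327206,  0.61647766, -1.3745751 ]), 'wrist_torque': array([ 0.03966443, -0.00825247, -0.00172814]), 'gripper_force': 0.0, 'gripper_width': 0.0853588685466568}
```

View pics/scene0.png

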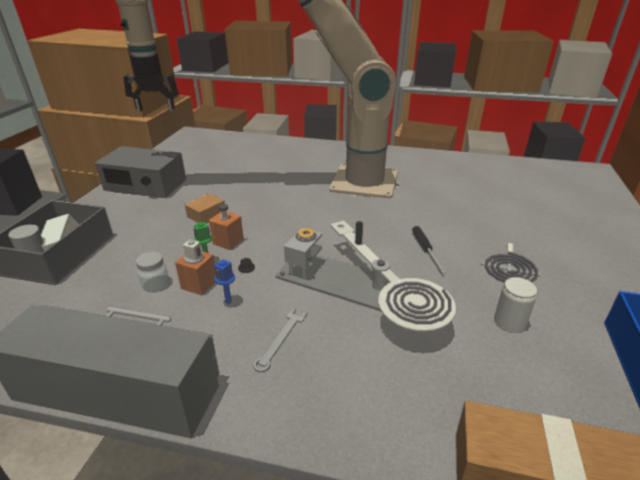

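View pics/top0.png

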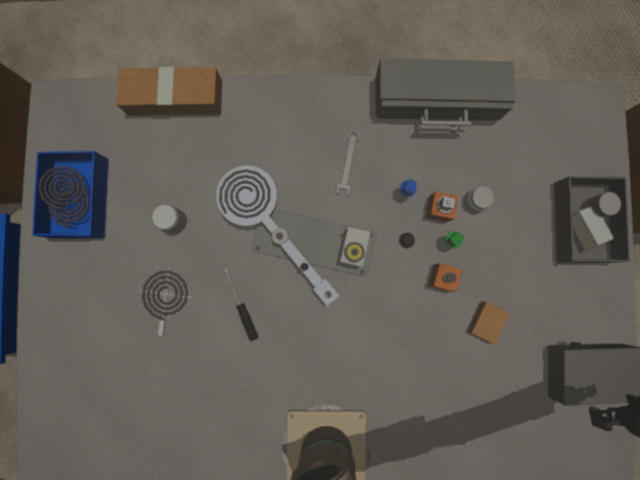

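The scene picture shows the silver pin in a block near (196,250), with blue and green decoys beside it. The clevis is near (303,238) and the black post near (359,222). In the top picture the pin is near (446,203), the clevis ring at (354,252), the post at (304,266), the pivot at (280,237) and the tongue hole at (326,292).

```bash
python3 - <<'E'
from h import *
t=cam('top');s=cam('scene')
for n,p,z,q in [('pin',(446,203),.119,(191,243)),('ring',(354,252),.098,(306,234)),('post',(304,266),.129,(359,222)),('pivot',(280,237),.074,(381,264)),('hole',(326,292),.069,None),('bolt',(449,278),.112,(224,208)),('blue',(408,187),.08,None),('green',(454,240),.08,None),('dial',(407,240),.024,None)]:
    print(n,plane(t,*p,z).round(3), [x.round(3) for x in tri(t,p,s,q)] if q else '')
a=cv2.imread('pics/top0.png')[170:310,210:480];b=cv2.imread('pics/scene0.png')[190:320,160:430]
cv2.imwrite('pics/c1.png',cv2.resize(np.vstack([a,b]),None,fx=2.2,fy=2.2,interpolation=cv2.INTER_CUBIC))
E
```

```text
pin [ 0.631 -0.289  0.119] [array([ 0.633, -0.293,  0.117]), np.float64(0.008)]
ring [ 0.511 -0.065  0.098] [array([ 0.511, -0.065,  0.098]), np.float64(0.001)]
post [0.476 0.056 0.129] [array([0.476, 0.055, 0.128]), np.float64(0.002)]
pivot [0.549 0.119 0.074] [array([0.55, 0.12, 0.07]), np.float64(0.001)]
hole [0.413 0.003 0.069] 
bolt [ 0.448 -0.295  0.112] [array([ 0.449, -0.3  ,  0.103]), np.float64(0.004)]
blue [ 0.677 -0.202  0.08 ] 
green [ 0.543 -0.317  0.08 ] 
dial [ 0.547 -0.208  0.024]
```

View pics/c1.png

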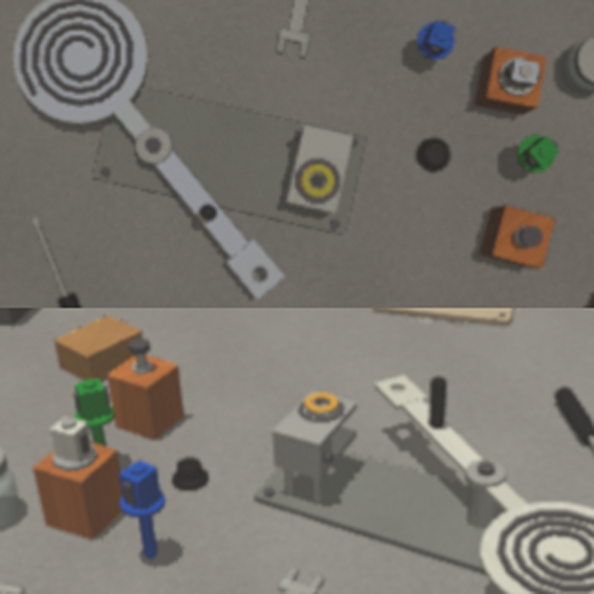

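The composite confirms the layout. The arm needs to close about 38° counter-clockwise, and the silver pin stands upright in its block. I'll move over the pin first for a wrist view.

```bash
cat >> h.py <<'E'
def plan(p0,y0,p1,y1,n):
    p0,p1=np.array(p0),np.array(p1); out=[]
    for i in range(n):
        y=np.radians(y0+(y1-y0)*i/n); d=(p1-p0)/n/.03
        c,s=np.cos(y),np.sin(y)
        out.append([round(float(c*d[0]+s*d[1]),2),round(float(s*d[0]-c*d[1]),2),round(float(-d[2]),2),round(-(y1-y0)/n/8,2)])
    for o in out: print(o)
E
python3 - <<'E'
from h import *
plan([.166,-.628,.256],14.8,[.58,-.29,.28],65,16)
E
```

```text
[1.01, -0.46, -0.05, -0.39]
[1.04, -0.4, -0.05, -0.39]
[1.06, -0.35, -0.05, -0.39]
[1.08, -0.29, -0.05, -0.39]
[1.09, -0.23, -0.05, -0.39]
[1.1, -0.17, -0.05, -0.39]
[1.11, -0.11, -0.05, -0.39]
[1.11, -0.05, -0.05, -0.39]
[1.11, 0.01, -0.05, -0.39]
[1.11, 0.07, -0.05, -0.39]
[1.11, 0.13, -0.05, -0.39]
[1.1, 0.19, -0.05, -0.39]
[1.08, 0.25, -0.05, -0.39]
[1.07, 0.31, -0.05, -0.39]
[1.05, 0.37, -0.05, -0.39]
[1.03, 0.43, -0.05, -0.39]
```

Call:
jog_arm(
  commands=[1,0.95,-0.45,-0.05,-0.4,1,0.95,-0.4,-0.05,-0.4,1,1,-0.35,-0.05,-0.4,1,1,-0.3,-0.05,-0.4,1,1,-0.2,-0.05,-0.4,1,1,-0.15,-0.05,-0.4,1,1,-0.1,-0.05,-0.4,1,1,-0.05,-0.05,-0.4],
)

```text
time_s: 0.95
tool_pos: [0.3558, -0.4684, 0.2682]
tool_rot: [-180.0, -0.0, 40.6]
ft_force: [-0.4, 0.2, 0.1]
gripper_width: 0.0851
gripper_force: 0.0
```

Call:
jog_arm(
  commands=[1,1,0,-0.05,-0.4,1,1,0.1,-0.05,-0.4,1,1,0.15,-0.05,-0.4,1,1,0.2,-0.05,-0.4,1,1,0.25,-0.05,-0.4,1,1,0.3,-0.05,-0.4,1,1,0.35,-0.05,-0.4,1,1,0.4,-0.05,-0.4],
)

```text
time_s: 1.75
tool_pos: [0.5466, -0.3114, 0.2801]
tool_rot: [-180.0, 0.0, 66.1]
ft_force: [0.3, -0.4, -0.6]
gripper_width: 0.0852
gripper_force: 0.0
```

Call:
jog_arm(
  commands=[1,0.5,0.2,0,0,1,0,0,0,0,1,0,0,0,0],
)

```text
time_s: 2.05
tool_pos: [0.5563, -0.3022, 0.2799]
tool_rot: [-179.9, 0.1, 65.9]
ft_force: [-0.7, -0.2, 0.3]
gripper_width: 0.0855
gripper_force: 0.0
```

```bash
python3 - <<'E'
from h import *
np.save('wc1.npy',cam('wrist')[2]); save('wrist','w1.png'); o=r.get_obs(); print(o['tool_pos'],o['tool_rot'],o['joint_pos'],o['ft_force'])
print(proj(cam('wrist'),[.631,-.289,.119]))
E
```

```text
[ 0.55582903 -0.30290602  0.27999666] [-1.79928553e+02  1.14504336e-01  6.58480957e+01] [ 33.46329926  33.64001566 -12.42344125  87.88432644   8.08849774
  59.42448462  -5.22499674] [-0.39108846 -0.43289646  0.01180381]
[395.71179194 171.23418442]
```

View pics/w1.png

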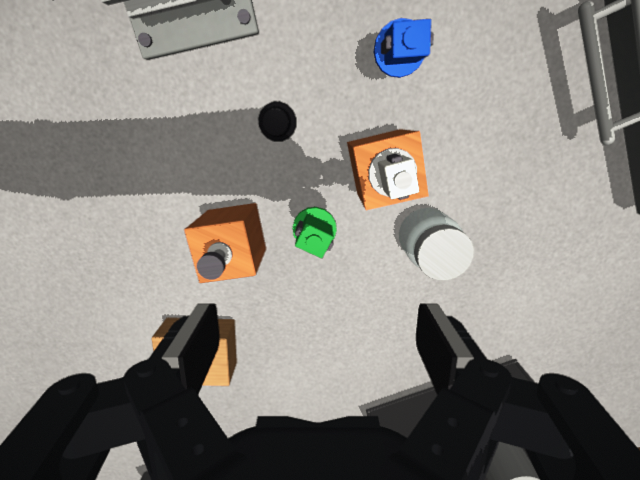

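The pin's handle top is near (401,180), with the collar at (393,173). One button faces image-up at (397,158), so the pin's y axis lies at about 72° in the world. The jar is at (443,250) and green at (315,230). Next is the swing, with a look from above the stand.

```bash
python3 - <<'E'
from h import *
plan([.556,-.303,.28],65.8,[.44,.0,.30],50,11)
E
```

```text
[0.69, -0.7, -0.06, 0.18]
[0.68, -0.71, -0.06, 0.18]
[0.66, -0.73, -0.06, 0.18]
[0.64, -0.75, -0.06, 0.18]
[0.62, -0.76, -0.06, 0.18]
[0.6, -0.78, -0.06, 0.18]
[0.58, -0.79, -0.06, 0.18]
[0.56, -0.81, -0.06, 0.18]
[0.54, -0.82, -0.06, 0.18]
[0.52, -0.83, -0.06, 0.18]
[0.5, -0.85, -0.06, 0.18]
```

Call:
jog_arm(
  commands=[1,0.7,-0.7,-0.05,0.2,1,0.7,-0.7,-0.05,0.2,1,0.65,-0.75,-0.05,0.2,1,0.65,-0.75,-0.05,0.2,1,0.6,-0.75,-0.05,0.2,1,0.6,-0.8,-0.05,0.2,1,0.6,-0.8,-0.05,0.2,1,0.55,-0.8,-0.05,0.2],
)

```text
time_s: 2.9
tool_pos: [0.4729, -0.0803, 0.2926]
tool_rot: [180.0, 0.0, 52.9]
ft_force: [0.1, 0.3, 0.0]
gripper_width: 0.0852
gripper_force: 0.0
```

Call:
jog_arm(
  commands=[1,0.55,-0.8,-0.05,0.2,1,0.5,-0.85,-0.05,0.2,1,0.5,-0.85,0,0,1,0,0,0,0,1,0,0,0,0],
)

```text
time_s: 3.4
tool_pos: [0.4441, 0.0024, 0.2956]
tool_rot: [179.9, 0.0, 49.9]
ft_force: [-0.3, -0.6, -0.7]
gripper_width: 0.0857
gripper_force: 0.0
```

```bash
python3 - <<'E'
from h import *
np.save('wc2.npy',cam('wrist')[2]); save('wrist','w2.png'); o=r.get_obs(); print(o['tool_pos'],o['tool_rot'],o['joint_pos'],o['ft_force'])
E
```

```text
[0.44441051 0.00191409 0.29548575] [1.79935808e+02 3.23034500e-02 4.98591387e+01] [  6.10341911  16.61799248 -12.85325238 114.84430414   4.92563882
  49.01596586 -49.60427027] [-0.07630108 -0.6492591  -0.36113674]
```

View pics/w2.png

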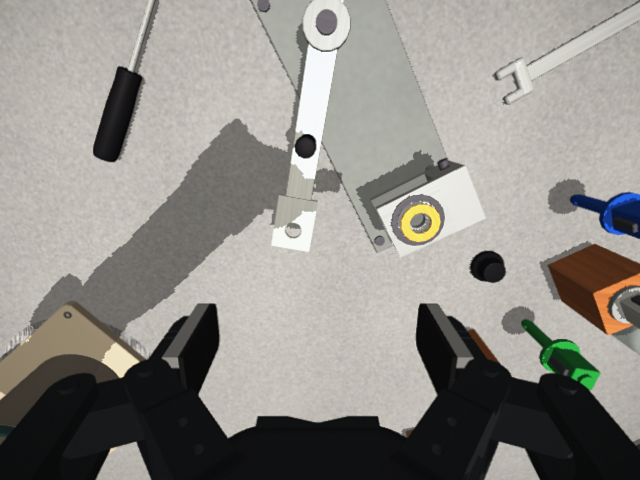

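The post top is at (305,145), the pivot at (327,22), the tongue hole at (293,231) and the brass washer at about (419,221).

```bash
python3 - <<'E'
from h import *
K,k,_=cam('wrist'); w=(K,k,np.load('wc2.npy')); t=cam('top'); s=cam('scene')
im=cv2.imread('pics/w2.png')
def cen(im,lo,hi,box):
    h=cv2.cvtColor(im,cv2.COLOR_BGR2HSV); m=cv2.inRange(h,lo,hi); x0,y0,x1,y1=box
    z=np.zeros_like(m); z[y0:y1,x0:x1]=m[y0:y1,x0:x1]
    c=max(cv2.findContours(z,0,2)[0],key=cv2.contourArea); return cv2.minEnclosingCircle(c),cv2.fitEllipse(c),cv2.contourArea(c)
y=cen(im,(20,100,80),(40,255,255),(370,170,470,270)); print('wy',y)
yt=cen(cv2.imread('pics/top0.png'),(18,80,60),(40,255,255),(330,230,380,275)); print('ty',yt)
ys=cen(cv2.imread('pics/scene0.png'),(15,80,60),(40,255,255),(280,220,330,250)); print('sy',ys)
print('washer',tri(w,y[1][0],t,yt[1][0]),tri(w,y[1][0],s,ys[1][0]),plane(w,*y[1][0],.1))
p=cen(im,(0,0,0),(180,255,45),(285,125,330,170)); print(p)
print('post',plane(w,*p[1][0],.129),tri(w,p[1][0],t,(304,266)),tri(w,p[1][0],s,(359,222)))
print('piv',plane(w,327,22,.074),tri(w,(327,22),t,(280,236)))
print('hole',plane(w,293,231,.069))
E
```

```text
wy (((420.47369384765625, 222.94737243652344), 20.159090042114258), ((420.2317199707031, 222.42100524902344), (35.7618522644043, 39.55972671508789), 59.31483840942383), 1110.0)
ty (((354.0555419921875, 251.5), 7.776699542999268), ((354.219482421875, 251.51513671875), (14.986300468444824, 15.111289978027344), 24.623462677001953), 171.0)
sy (((305.5, 232.5), 7.648629188537598), ((305.6218566894531, 232.5882110595703), (8.958436012268066, 15.625127792358398), 86.76797485351562), 106.0)
washer (array([ 0.51253241, -0.06504855,  0.10459115]), np.float64(0.0008951806390917913)) (array([ 0.51305103, -0.06603258,  0.10331111]), np.float64(0.0007778478452519138)) [ 0.51320857 -0.06701933  0.1       ]
(((305.5833435058594, 145.7916717529297), 11.319717407226562), ((305.3329162597656, 145.64028930664062), (19.585262298583984, 22.177913665771484), 21.79273796081543), 326.5)
post [0.47821475 0.05626258 0.129     ] (array([0.47652358, 0.05624066, 0.11082625]), np.float64(0.0014515310397905023)) (array([0.47834136, 0.05560224, 0.1296376 ]), np.float64(0.001372468186956655))
piv [0.55449304 0.11940346 0.074     ] (array([0.55042228, 0.11652467, 0.09542663]), np.float64(0.0014208210489032064))
hole [ 0.40817748 -0.00273106  0.069     ]
```

Call:
jog_arm(
  commands=[1,0,0,0,0.65,1,0,0,0,0.6,1,1,-0.35,0.6,0,1,1,-0.3,1,0,1,0,0,1,0,1,0,0,1,0,1,0,0,1,0,1,0,0,1,0],
)

```text
time_s: 4.25
tool_pos: [0.4785, 0.0551, 0.126]
tool_rot: [179.9, 0.0, 39.8]
ft_force: [-0.9, -0.2, -0.0]
gripper_width: 0.0855
gripper_force: 0.0
```

Call:
jog_arm(
  commands=[1,0,0,0.5,0,1,0,0,0,0,1,0,0,0,0],
)

```text
time_s: 4.55
tool_pos: [0.4783, 0.056, 0.1124]
tool_rot: [180.0, 0.0, 39.9]
ft_force: [-0.3, 0.2, 0.4]
gripper_width: 0.0854
gripper_force: 0.0
```

Call:
jog_arm(
  commands=[-1,0,0,0,0,-1,0,0,0,0,-1,0,0,0,0,-1,0,0,0,0,-1,0,0,0,0,-1,0,0,0,0],
  squeeze=20,
)

```text
time_s: 5.15
tool_pos: [0.478, 0.0574, 0.1127]
tool_rot: [180.0, -0.0, 40.0]
ft_force: [-0.0, -0.4, 4.8]
gripper_width: 0.0169
gripper_force: 20.9
```

```bash
python3 - <<'E'
from h import *
o=r.get_obs();print(o['tool_pos'],o['tool_rot'])
# arc rows: 9 of 4 deg: chord in tool axes at mid yaw
a=np.radians(4); ch=2*.1*np.sin(a/2); print('y',ch*np.cos(a/2)/.03,'x',ch*np.sin(a/2)/.03)
E
```

```text
[0.47800542 0.05737773 0.11273366] [ 1.79971820e+02 -2.97530856e-02  4.00245003e+01]
y 0.23252157914708435 x 0.008119832467252508
```

Call:
jog_arm(
  commands=[-1,0.01,0.23,0,-0.5,-1,0.01,0.23,0,-0.5,-1,0.01,0.23,0,-0.5,-1,0.01,0.23,0,-0.5,-1,0.01,0.23,0,-0.5,-1,0.01,0.23,0,-0.5,-1,0.01,0.23,0,-0.5],
)

```text
time_s: 5.85
tool_pos: [0.5162, 0.0295, 0.1127]
tool_rot: [-179.9, 0.0, 68.2]
ft_force: [-2.4, 0.2, 6.4]
gripper_width: 0.0179
gripper_force: 21.2
```

Call:
jog_arm(
  commands=[-1,0.01,0.23,0,-0.5,-1,0,0.12,0,-0.25,-1,0,0,0,0],
)

```text
time_s: 6.15
tool_pos: [0.527, 0.0258, 0.1127]
tool_rot: [180.0, 0.0, 74.1]
ft_force: [-1.6, -0.7, 6.4]
gripper_width: 0.0176
gripper_force: 21.1
```

Call:
jog_arm(
  commands=[-1,0,0.06,0,-0.12,-1,0,0.06,0,-0.12,-1,0,0,0,0],
)

```text
time_s: 6.45
tool_pos: [0.53, 0.025, 0.1127]
tool_rot: [-180.0, 0.0, 76.0]
ft_force: [-1.2, -0.8, 5.6]
gripper_width: 0.0172
gripper_force: 21.1
```

Call:
jog_arm(
  commands=[-1,0,0.06,0,-0.12,-1,0,0.06,0,-0.12,-1,0,0,0,0],
)

```text
time_s: 6.75
tool_pos: [0.5318, 0.0246, 0.1127]
tool_rot: [-179.8, 0.1, 77.9]
ft_force: [-5.1, 1.3, 9.2]
gripper_width: 0.0176
gripper_force: 21.6
```

Call:
jog_arm(
  commands=[-1,0,0.05,0,0,-1,0,0.05,0,0,-1,0,0,0,0],
)

```text
time_s: 7.05
tool_pos: [0.532, 0.0245, 0.1126]
tool_rot: [-179.5, 0.2, 77.9]
ft_force: [-11.6, 2.0, 15.3]
gripper_width: 0.0173
gripper_force: 23.1
```

Call:
jog_arm(
  commands=[-1,0,-0.08,0,0,1,0,0,0,0,1,0,0,0,0,1,0,0,0,0,1,0,0,0,0,1,0,0,0,0],
)

```text
time_s: 7.65
tool_pos: [0.5344, 0.0242, 0.1122]
tool_rot: [180.0, -0.0, 77.9]
ft_force: [-0.3, 0.9, -0.8]
gripper_width: 0.0853
gripper_force: 0.0
```

Call:
jog_arm(
  commands=[1,0,0,-1,0,1,0,0,-1,0,1,0,0,-1,0,1,-1,0,-1,0,1,-1,0.5,-1,0,1,-0.5,1,-0.5,0,1,0,1,0,0,1,0,0,0,0],
)

```text
time_s: 8.45
tool_pos: [0.5951, -0.0669, 0.2777]
tool_rot: [179.8, -0.0, 77.7]
ft_force: [0.5, -0.4, -0.1]
gripper_width: 0.0855
gripper_force: 0.0
```

```bash
python3 - <<'E'
from h import *
np.save('wc3.npy',cam('wrist')[2]); im=save('wrist','w3.png'); o=r.get_obs(); print(o['tool_pos'],o['tool_rot'],o['joint_pos'],o['ft_force'])
c=cam('wrist'); u,v=proj(c,[.513,-.066,.104]).astype(int);print(u,v)
x0,y0=max(u-80,0),max(v-60,0)
a=cv2.resize(im[y0:y0+120,x0:x0+160,::-1],None,fx=3,fy=3,interpolation=cv2.INTER_CUBIC)
cv2.imwrite('pics/c3.png',np.vstack([a,cv2.resize(im[:,:,::-1],(480,360))])[:600]);print(x0,y0)
E
```

```text
[ 0.59273114 -0.06554822  0.27699188] [ 1.79976908e+02 -3.13174887e-02  7.77719844e+01] [ 19.75373345  32.01121516 -25.62248737  93.97839687  15.72755266
  57.5793125  -23.18313719] [-0.80551967  0.91300967 -0.84656822]
228 238
148 178
```

View pics/c3.png

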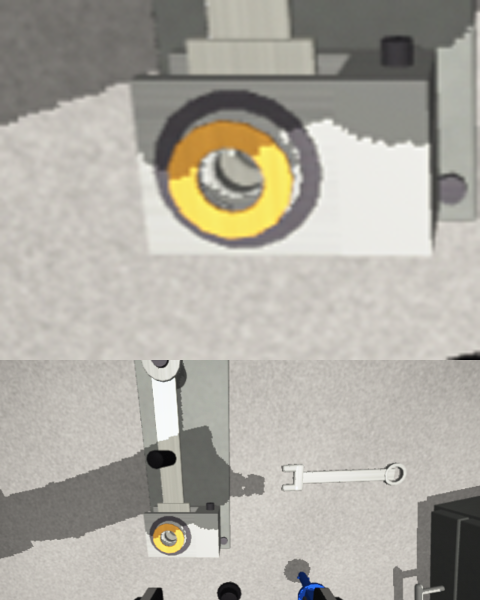

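The tongue now sits in the clevis slot, with the washer centre at crop (231,178). I'll measure the washer axis again and estimate the pin.

```bash
cat >> h.py <<'E'
def wc(i):
    K,k,_=cam('wrist'); return (K,k,np.load(f'wc{i}.npy'))
def blob(im,lo,hi,box):
    m=cv2.inRange(cv2.cvtColor(im,cv2.COLOR_BGR2HSV),lo,hi); x0,y0,x1,y1=box
    z=np.zeros_like(m); z[y0:y1,x0:x1]=m[y0:y1,x0:x1]
    return max(cv2.findContours(z,0,2)[0],key=cv2.contourArea)
E
python3 - <<'E'
from h import *
im=cv2.imread('pics/w3.png'); c=blob(im,(12,100,60),(40,255,255),(190,200,270,270)); e=cv2.fitEllipse(c); print(e)
a=e[0]; b=(420.23,222.42)
print('washer',tri(wc(3),a,wc(2),b)); [print(plane(wc(3),*a,z),plane(wc(2),*b,z)) for z in (.1,.104,.108)]
print('ring',plane(wc(3),227.3,234,.095))
im=cv2.imread('pics/w1.png'); 
c=blob(im,(0,0,215),(180,30,255),(375,150,430,210)); print(cv2.contourArea(c),cv2.minAreaRect(c))
print('hand',plane(wc(1),401,180,.119),'collar',plane(wc(1),393,173,.083))
a=cv2.imread('pics/w1.png')[120:215,340:440]; b=cv2.imread('pics/top0.png')[180:230,420:490];b=cv2.resize(b,None,fx=2,fy=2)
cv2.imwrite('pics/c4.png',cv2.resize(a,None,fx=6,fy=6,interpolation=cv2.INTER_CUBIC))
print('jar',plane(wc(1),445,253,.075),'blue',plane(wc(1),410,38,.11),'green',plane(wc(1),314,242,.11))
E
```

```text
((224.184326171875, 237.33364868164062), (37.708831787109375, 41.80262756347656), 116.33810424804688)
washer (array([ 0.51299214, -0.06531603,  0.10409103]), np.float64(7.815091662177396e-05))
[ 0.51156348 -0.06646863  0.1       ] [ 0.5132079  -0.06701748  0.1       ]
[ 0.51294276 -0.06537867  0.104     ] [ 0.51300921 -0.06531482  0.104     ]
[ 0.51432204 -0.06428871  0.108     ] [ 0.51281051 -0.06361216  0.108     ]
ring [ 0.51354099 -0.06537046  0.095     ]
975.0 ((401.3108215332031, 172.36485290527344), (48.16890335083008, 31.071409225463867), 80.53767395019531)
hand [ 0.63290074 -0.29639116  0.119     ] collar [ 0.63393744 -0.29656215  0.083     ]
jar [ 0.65503541 -0.39388566  0.075     ] blue [ 0.67459374 -0.20380779  0.11      ] green [ 0.5462966  -0.31901725  0.11      ]
```

View pics/c4.png

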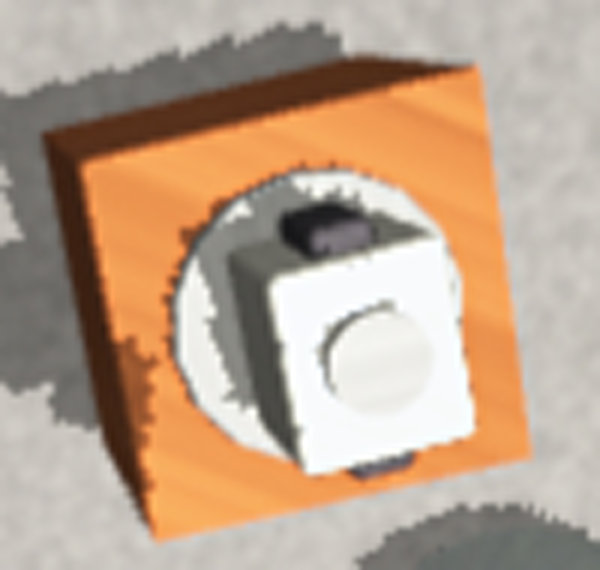

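The crop shows the handle's top corners at (270,280), (437,238), (473,430) and (308,473), with dark buttons on the upper and lower faces.

```bash
python3 - <<'E'
from h import *
P=np.array([plane(wc(1),340+u/6,120+v/6,.119) for u,v in [(270,280),(437,238),(473,430),(308,473)]])
print(P.round(4),P.mean(0)); 
for i,j in [(3,0),(2,1),(0,1),(3,2)]:
    d=P[j]-P[i]; print(np.hypot(*d[:2]),np.degrees(np.arctan2(d[1],d[0])))
print('col',plane(wc(1),340+318/6,120+315/6,.083))
plan([.593,-.0655,.277],77.7,[.633,-.296,.22],164,11)
E
```

```text
[[ 0.6249 -0.2813  0.119 ]
 [ 0.6467 -0.2851  0.119 ]
 [ 0.6429 -0.3112  0.119 ]
 [ 0.6206 -0.3077  0.119 ]] [ 0.63376466 -0.29631077  0.119     ]
0.026769945054825058 80.70331743674376
0.026379208210850446 81.65798128948194
0.02212788050387038 -9.935326852730038
0.02256650038323368 -8.921530107911538
col [ 0.63408984 -0.29614182  0.083     ]
[-0.66, 0.27, 0.17, -0.98]
[-0.69, 0.18, 0.17, -0.98]
[-0.7, 0.08, 0.17, -0.98]
[-0.71, -0.02, 0.17, -0.98]
[-0.7, -0.11, 0.17, -0.98]
[-0.68, -0.21, 0.17, -0.98]
[-0.64, -0.3, 0.17, -0.98]
[-0.6, -0.38, 0.17, -0.98]
[-0.54, -0.46, 0.17, -0.98]
[-0.47, -0.53, 0.17, -0.98]
[-0.39, -0.59, 0.17, -0.98]
```

Call:
jog_arm(
  commands=[1,-0.65,0.25,0.1,-1,1,-0.7,0.2,0.1,-1,1,-0.7,0.1,0.1,-1,1,-0.7,0,0.1,-1,1,-0.7,-0.1,0.1,-1,1,-0.7,-0.2,0.1,-1,1,-0.65,-0.3,0.1,-1,1,-0.6,-0.4,0.1,-1],
)

```text
time_s: 9.3
tool_pos: [0.6242, -0.2323, 0.2528]
tool_rot: [-180.0, -0.1, 142.3]
ft_force: [0.8, 0.5, -0.2]
gripper_width: 0.0851
gripper_force: 0.0
```

Call:
jog_arm(
  commands=[1,-0.55,-0.45,0.1,-1,1,-0.45,-0.55,0.1,-1,1,-0.4,-0.6,0.1,-1,1,0,0,0,-0.65,1,0,0,0,0,1,0,0,0,0],
)

```text
time_s: 9.9
tool_pos: [0.637, -0.2943, 0.2441]
tool_rot: [179.9, -0.1, 171.1]
ft_force: [-1.2, -0.0, -1.2]
gripper_width: 0.0854
gripper_force: 0.0
```

```bash
python3 - <<'E'
from h import *
np.save('wc4.npy',cam('wrist')[2]); im=save('wrist','w4.png'); o=r.get_obs(); print(o['tool_pos'],o['tool_rot'],o['joint_pos'],o['ft_force'])
u,v=proj(cam('wrist'),[.634,-.2963,.119]).astype(int);print(u,v); x0,y0=u-70,v-60
cv2.imwrite('pics/c5.png',cv2.resize(im[y0:y0+110,x0:x0+140,::-1],None,fx=5,fy=5,interpolation=cv2.INTER_CUBIC));print(x0,y0)
E
```

```text
[ 0.63722617 -0.29424426  0.24437762] [ 1.79973656e+02 -3.21421010e-02  1.71081013e+02] [ 45.80255122  48.0853219  -47.40360862  77.28264941  35.65860008
  69.88993039  77.00411699] [-0.0220552   0.37287858 -0.21334888]
313 232
243 172
```

View pics/c5.png

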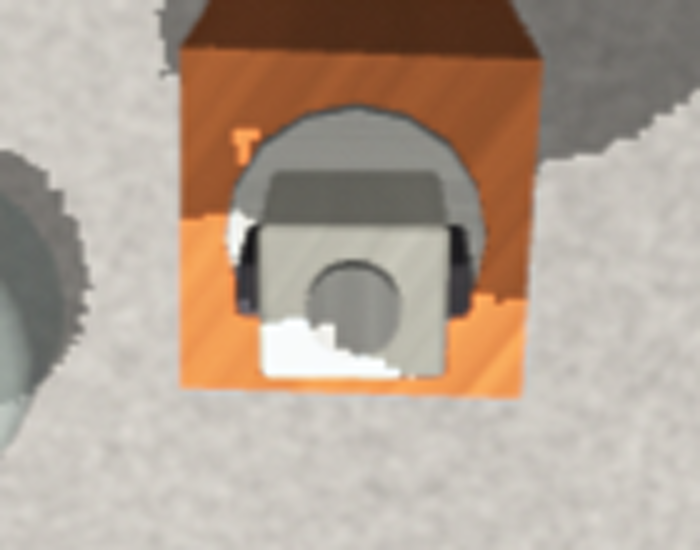

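The handle is square to the jaws, with buttons on the left and right. The top centre is at crop (354,301), which is pixel (313.9,232.3).

```bash
python3 - <<'E'
from h import *
a=(313.9,232.3); print(tri(wc(4),a,wc(1),(402,179.2)),plane(wc(4),*a,.119))
A=plane(wc(4),243+259/5,172+226/5,.119);B=plane(wc(4),243+449/5,172+225/5,.119);d=B-A;print(np.hypot(*d[:2]),np.degrees(np.arctan2(d[1],d[0])))
c=plane(wc(4),*a,.119)
yaw=np.radians(171.1);e=c-[.6372,-.2943,.2443];C,S=np.cos(yaw),np.sin(yaw)
print('x',(C*e[0]+S*e[1])/.03,'y',(S*e[0]-C*e[1])/.03)
E
```

```text
(array([ 0.63373506, -0.29607596,  0.11845447]), np.float64(0.0004990454647887214)) [ 0.63335729 -0.29588331  0.119     ]
0.027469412190604302 81.40633737230092
x 0.1183828204946112 y -0.07195856117957648
```

Call:
jog_arm(
  commands=[1,0.12,-0.07,1,0,1,0,0,1,0,1,0,0,1,0,1,0,0,0.8,0,1,0,0,0.4,0,1,0,0,0.18,0,1,0,0,0,0,1,0,0,0,0],
)

```text
time_s: 10.75
tool_pos: [0.6344, -0.2972, 0.1144]
tool_rot: [-180.0, 0.1, 171.1]
ft_force: [0.5, 0.7, 0.9]
gripper_width: 0.0852
gripper_force: 0.0
```

Call:
jog_arm(
  commands=[-1,0,0,0,0,-1,0,0,0,0,-1,0,0,0,0,-1,0,0,0,0,-1,0,0,0,0,-1,0,0,0,0,-1,0,0,0,0],
  squeeze=30,
)

```text
time_s: 11.45
tool_pos: [0.6339, -0.2973, 0.1138]
tool_rot: [-180.0, 0.1, 171.1]
ft_force: [-1.0, -0.1, 6.0]
gripper_width: 0.0277
gripper_force: 32.6
```

Call:
jog_arm(
  commands=[-1,0,0,-0.3,0,-1,0,0,-0.6,0,-1,0,0,-0.8,0,-1,0,0,-0.8,0,-1,0,0,-0.8,0,-1,0,0,-0.8,0,-1,0,0,-0.8,0,-1,0,0,-0.3,0],
)

```text
time_s: 12.25
tool_pos: [0.6347, -0.297, 0.2728]
tool_rot: [-180.0, 0.3, 171.1]
ft_force: [1.4, -0.8, -1.8]
gripper_width: 0.0274
gripper_force: 31.8
```

```bash
python3 - <<'E'
from h import *
plan([.634,-.297,.27],171.1,[.513,-.0653,.27],171.1,8)
E
```

```text
[0.65, 0.88, -0.0, -0.0]
[0.65, 0.88, -0.0, -0.0]
[0.65, 0.88, -0.0, -0.0]
[0.65, 0.88, -0.0, -0.0]
[0.65, 0.88, -0.0, -0.0]
[0.65, 0.88, -0.0, -0.0]
[0.65, 0.88, -0.0, -0.0]
[0.65, 0.88, -0.0, -0.0]
```

Call:
jog_arm(
  commands=[-1,0.3,0.4,0,0,-1,0.45,0.6,0,0,-1,0.5,0.7,0,0,-1,0.5,0.7,0,0,-1,0.5,0.7,0,0,-1,0.5,0.7,0,0,-1,0.5,0.7,0,0,-1,0.5,0.7,0,0],
)

```text
time_s: 13.05
tool_pos: [0.5457, -0.1247, 0.2689]
tool_rot: [-180.0, -0.0, 171.1]
ft_force: [0.2, 0.2, -1.1]
gripper_width: 0.0274
gripper_force: 31.8
```

Call:
jog_arm(
  commands=[-1,0.5,0.7,0,0,-1,0.5,0.6,0,0,-1,0.3,0.35,0,0,-1,0.15,0.2,0,0,-1,0,0,0,0,-1,0,0,0,0],
)

```text
time_s: 13.65
tool_pos: [0.5128, -0.0651, 0.2689]
tool_rot: [-180.0, 0.0, 171.0]
ft_force: [-0.2, -0.2, -2.2]
gripper_width: 0.0276
gripper_force: 31.7
```

```bash
python3 - <<'E'
from h import *
np.save('wc5.npy',cam('wrist')[2]); im=save('wrist','w5.png'); o=r.get_obs(); print(o['tool_pos'],o['tool_rot'],o['joint_pos'],o['ft_force'],o['gripper_width'])
s=save('scene','s5.png')
c=cam('wrist');p=o['tool_pos']
print('tip exp',proj(c,p-[0,0,.104]),'orig',proj(c,p-[0,0,.037]),'washer',proj(c,[.513,-.0653,.104]),'S tip',proj(cam('scene'),p-[0,0,.104]),'S ring',proj(cam('scene'),[.513,-.0653,.104]))
u,v=proj(cam('scene'),p-[0,0,.06]).astype(int)
A=cv2.resize(s[v-45:v+75,u-60:u+60,::-1],(360,360),interpolation=cv2.INTER_CUBIC);print(u-60,v-45)
B=cv2.resize(im[:,:,::-1],(480,360))
cv2.imwrite('pics/c6.png',np.hstack([A,B[:, 60:440]]))
E
```

```text
[ 0.51278805 -0.06524727  0.26877622] [-1.79981343e+02  1.79952243e-02  1.70967437e+02] [ 38.4682889   31.99054788 -52.10492002 106.2245128   30.0538456
  56.66962623  54.34713792] [ 0.38408028  0.58417967 -1.14718832] 0.02730191563847367
tip exp [316.93233999 246.55152211] orig [316.7169954 293.6874347] washer [317.02425461 221.769706  ] S tip [305.58548531 210.2277406 ] S ring [306.06672245 232.44568642]
245 148
```

View pics/c6.png

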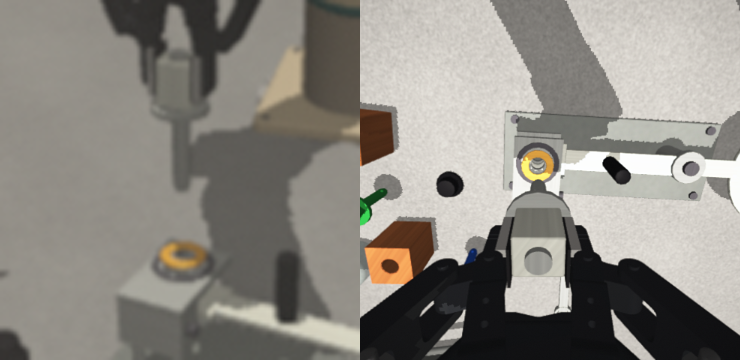

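The left crop shows the pin upright with its tip at scene pixel (305,211), above the washer. In the wrist view the tip is near (320,244) and the washer at (317,219). I'll check the shaft edges numerically.

```bash
python3 - <<'E'
from h import *
g=cv2.cvtColor(cv2.imread('pics/w5.png'),cv2.COLOR_BGR2GRAY).astype(int)
for v in range(234,266,3): print(v,g[v,294:344:2])
s=cv2.cvtColor(cv2.imread('pics/s5.png'),cv2.COLOR_BGR2GRAY).astype(int)
for v in range(188,216,3): print(v,s[v,296:317])
p=np.array([.5128,-.0652,.2688])
for d in (.05,.07,.09,.104): print(d,proj(wc(5),p-[0,0,d]),proj(cam('scene'),p-[0,0,d]))
E
```

```text
234 [149 128 132 212 234 234 234 235 236 236 237 238 238 237 236 235 235 234
 234 226 134 135 131 203 249]
237 [249 201 127 131 139 220 234 232 232 232 232 233 231 232 231 230 231 224
 161 133 130 170 249 246 248]
240 [246 247 244 167 131 132 135 174 220 220  86  71  74  82 179 197 140 129
 127 146 223 245 247 245 248]
243 [246 245 245 245 246 229 152 129  77  76  77  77  77  78  79  79 130 232
 249 248 243 244 247 245 248]
246 [246 245 244 244 244 245 246 125  74  79  78  77  78  79  81  78 113 249
 246 247 242 244 246 245 248]
249 [246 246 246 245 245 245 238  76  76  80  78  77  79  79  80  79  75 213
 247 246 243 245 246 245 247]
252 [246 246 246 246 246 247 241  73  76  82  79  77  76  80  81  79  75 190
 248 246 246 245 245 246 246]
255 [246 247 248 184 137 103  84  80  80  82  82  84  83  82  80  80  80  80
  96 119 169 245 247 245 245]
258 [238 115  75  82  90 100 111 134 150 158 156 155 154 155 155 155 145 118
 103  91  85  77 106 227 248]
261 [ 75 102 149 150 151 150 149 149 149 149 149 148 149 150 148 149 149 150
 150 150 152 149 114  79  81]
264 [153 153 153 152 152 152 1
[... 531 characters left out ...]

203 [145 144 144 145 146 141 117  95  93  96  94  90  87  89  92  93  92  93
  93  93  93]
206 [144 145 144 145 146 142 119  98  94  96  93  92  97 101 102 102 101 101
  96  93  93]
209 [144 145 145 145 145 144 128 104  94  94  93  97 120 139 145 146 143 128
 106  95  93]
212 [146 146 146 145 144 145 143 139 133 131 133 136 142 145 146 141 118  98
  93  93  93]
215 [144 145 145 145 144 144 144 144 145 146 145 146 145 145 144 130 108  95
  94  94  93]
0.05 [316.72846482 281.82600565] [305.10365223 189.25602474]
0.07 [316.81356047 266.6214311 ] [305.29275279 197.16861432]
0.09 [316.88405464 254.02340728] [305.47726234 204.90710405]
0.104 [316.92661549 246.41630082] [305.60378084 210.22375051]
```

The shaft is centred to within about 0.5 mm. Lowering now, watching the force.

Call:
jog_arm(
  commands=[-1,0,-0.02,0.5,0,-1,0,0,0.7,0,-1,0,0,0.5,0,-1,0,0,0.2,0,-1,0,0,0,0],
)

```text
time_s: 14.25
tool_pos: [0.512, -0.0651, 0.2112]
tool_rot: [180.0, -0.1, 171.0]
ft_force: [0.3, -0.5, -1.1]
gripper_width: 0.0276
gripper_force: 31.7
```

Call:
jog_arm(
  commands=[-1,0,0,0.1,0,-1,0,0,0.1,0,-1,0,0,0.1,0,-1,0,0,0.1,0,-1,0,0,0.1,0,-1,0,0,0.1,0],
)

```text
time_s: 14.85
tool_pos: [0.5122, -0.0647, 0.1937]
tool_rot: [-180.0, 0.0, 171.1]
ft_force: [0.5, -1.5, -1.4]
gripper_width: 0.0273
gripper_force: 31.8
```

Call:
jog_arm(
  commands=[-1,-0.02,-0.02,0.1,0,-1,0,0,0.1,0,-1,0,0,0.1,0,-1,0,0,0.1,0,-1,0,0,0.1,0,-1,0,0,0.1,0],
)

```text
time_s: 15.45
tool_pos: [0.5127, -0.0653, 0.1757]
tool_rot: [180.0, 0.0, 171.1]
ft_force: [-0.2, -0.6, -1.9]
gripper_width: 0.0276
gripper_force: 31.7
```

Call:
jog_arm(
  commands=[-1,0,0,0.1,0,-1,0,0,0.1,0,-1,0,0,0.1,0,-1,0,0,0.1,0,-1,0,0,0,0],
)

```text
time_s: 15.95
tool_pos: [0.5124, -0.0654, 0.1635]
tool_rot: [-180.0, -0.0, 171.1]
ft_force: [-0.6, 0.3, -1.7]
gripper_width: 0.0275
gripper_force: 31.7
```

Through the tongue cleanly. Next comes the lower plate, at about TCP 0.159.

Call:
jog_arm(
  commands=[-1,0,0,0.1,0,-1,0,0,0.1,0,-1,0,0,0.1,0,-1,0,0,0,0],
)

```text
time_s: 16.35
tool_pos: [0.5123, -0.0654, 0.1545]
tool_rot: [-180.0, -0.0, 171.1]
ft_force: [-0.2, 0.1, -2.3]
gripper_width: 0.0273
gripper_force: 31.7
```

Call:
jog_arm(
  commands=[-1,0,0,0.1,0,-1,0,0,0.1,0,-1,0,0,0.1,0,-1,0,0,0,0],
)

```text
time_s: 16.75
tool_pos: [0.5123, -0.0654, 0.1454]
tool_rot: [-180.0, -0.0, 171.1]
ft_force: [0.0, -0.4, -1.6]
gripper_width: 0.0275
gripper_force: 31.7
```

Call:
jog_arm(
  commands=[-1,0,0,0.1,0,-1,0,0,0.1,0,-1,0,0,0,0,-1,0,0,0,0],
)

```text
time_s: 17.15
tool_pos: [0.5129, -0.0653, 0.1402]
tool_rot: [-180.0, 0.0, 171.1]
ft_force: [-1.0, -0.2, 2.0]
gripper_width: 0.0275
gripper_force: 32.2
```

Call:
jog_arm(
  commands=[-1,0,0,0.05,0,-1,0,0,0.05,0,-1,0,0,0,0,-1,0,0,0,0],
)

```text
time_s: 17.55
tool_pos: [0.5129, -0.0653, 0.1373]
tool_rot: [-180.0, 0.0, 171.1]
ft_force: [-0.2, 0.1, 5.5]
gripper_width: 0.0277
gripper_force: 32.7
```

Call:
jog_arm(
  commands=[-1,0,0,0.04,0,-1,0,0,0.04,0,-1,0,0,0,0,-1,0,0,0,0],
)

```text
time_s: 17.95
tool_pos: [0.5129, -0.0653, 0.1352]
tool_rot: [-180.0, 0.0, 171.1]
ft_force: [-1.8, -0.6, 8.6]
gripper_width: 0.0279
gripper_force: 33.1
```

```bash
python3 - <<'E'
from h import *
for i in range(4):
    o=r.get_obs(); print(o['tool_pos'],o['ft_force'],o['wrist_torque'],o['gripper_width']); imaging.get_image('top')
E
```

```text
[ 0.51288578 -0.06529437  0.13520363] [-1.76813892 -0.63933183  8.64518853] [-0.12015139  0.34788635  0.06854406] 0.027868894741383737
[ 0.51287747 -0.06531691  0.13521819] [-1.41365348 -0.39182718  8.22132587] [-0.08662523  0.3873244   0.0049969 ] 0.027537828068843064
[ 0.51288307 -0.06532941  0.13523032] [-1.78202725  0.19761795  9.1174245 ] [-0.1473847   0.49371484 -0.00228011] 0.02727093325928462
[ 0.51286049 -0.06531691  0.13524292] [-1.63824845 -0.90929413 10.01591545] [-0.1166233   0.39557536 -0.00840767] 0.02709425453741984
```

Call:
jog_arm(
  commands=[-1,0,0,0.03,0,-1,0,0,0,0,-1,0,0,0,0],
)

```text
time_s: 18.45
tool_pos: [0.5129, -0.0653, 0.1344]
tool_rot: [-180.0, 0.1, 171.1]
ft_force: [-2.2, -0.7, 9.7]
gripper_width: 0.0278
gripper_force: 33.2
```

Call:
jog_arm(
  commands=[1,0,0,0,0,1,0,0,0,0,1,0,0,0,0,1,0,0,0,0,1,0,0,0,0,1,0,0,0,0],
)

```text
time_s: 19.05
tool_pos: [0.5126, -0.0653, 0.1335]
tool_rot: [180.0, -0.0, 171.1]
ft_force: [0.6, -0.5, -0.2]
gripper_width: 0.0855
gripper_force: 0.0
```

```bash
python3 - <<'E'
from h import *
o=r.get_obs(); print(o['tool_pos'],o['ft_force'],o['gripper_width']);np.save('wc6.npy',cam('wrist')[2]); save('wrist','w6.png')
E
```

```text
[ 0.51260941 -0.06531874  0.13350811] [ 0.58082579 -0.46819392 -0.16655264] 0.08547040443686306
```

Raising straight up and then clear, followed by a check of the pin's height.

Call:
jog_arm(
  commands=[1,0,0,-0.5,0,1,0,0,-0.8,0,1,0,0,-1,0,1,0,0,-1,0,1,0,0,-1,0,1,-0.5,-0.5,-0.5,0,1,-0.5,-0.5,0,0,1,0,0,0,0],
)

```text
time_s: 19.9
tool_pos: [0.5391, -0.1024, 0.279]
tool_rot: [-179.9, 0.2, 170.8]
ft_force: [-0.3, 0.4, -0.3]
gripper_width: 0.0854
gripper_force: 0.0
```

```bash
python3 - <<'E'
from h import *
o=r.get_obs(); print(o['tool_pos'],o['ft_force'])
np.save('wc7.npy',cam('wrist')[2]); w=save('wrist','w7.png'); s=save('scene','s7.png')
ctr=np.array([.513,-.0653])
u,v=proj(cam('scene'),[*ctr,.1]).astype(int); A=cv2.resize(s[v-50:v+50,u-50:u+50,::-1],(400,400),interpolation=cv2.INTER_CUBIC);print(u-50,v-50)
a,b=proj(cam('wrist'),[*ctr,.13]).astype(int);a0,b0=max(a-60,0),max(b-60,0);print(a,b,a0,b0)
B=cv2.resize(w[b0:b0+120,a0:a0+120,::-1],(400,400),interpolation=cv2.INTER_CUBIC)
cv2.imwrite('pics/c7.png',np.hstack([A,B]))
for z in (.086,.092,.128,.132,.139): print(z,proj(cam('scene'),[*ctr,z]),proj(cam('wrist'),[*ctr,z]))
E
```

```text
[ 0.53909775 -0.10242972  0.2789937 ] [-0.25048551  0.43132342 -0.34265172]
256 183
355 190 295 130
0.086 [306.21596536 238.74522324] [350.59772842 181.34714517]
0.092 [306.16655859 236.65843962] [351.22252562 182.50645972]
0.128 [305.86285407 223.85968838] [355.52598517 190.48998404]
0.132 [305.82831864 222.40740865] [356.07250025 191.50365064]
0.139 [305.76749013 219.8509948 ] [357.06746911 193.34898807]
```

View pics/c7.png

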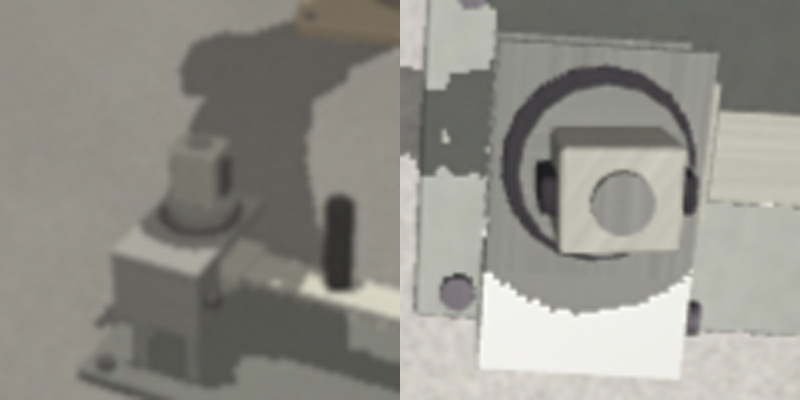

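The pin sits upright on the clevis with both buttons out. I'll check its height, and also physically by comparing button state.

```bash
python3 - <<'E'
from h import *
for a in [(361.3,190),(360.8,190.3)]:
  print(tri(wc(7),a,cam('scene'),(306,218.7)))
c7=wc(7)
# square corners of handle top: size vs height (24x28)
C=[(558,148),(684,148),(682,250),(556,250)]
for z in (.136,.140,.145):
    P=[plane(c7,295+(u-400)*.3,130+v*.3,z) for u,v in C]; print(z,np.mean(P,0)[:2],np.linalg.norm(P[1]-P[0]),np.linalg.norm(P[2]-P[1]))
print('before: handle top in w6?',proj(wc(6),[.5129,-.0653,.139]))
E
```

```text
(array([ 0.51271151, -0.0649748 ,  0.14199711]), np.float64(0.00042418677522301133))
(array([ 0.51281159, -0.06516521,  0.1420168 ]), np.float64(0.0008453641151429516))
0.136 [ 0.51397181 -0.06484099] 0.0281349539776906 0.023359695557667627
0.14 [ 0.51311094 -0.06521424] 0.02770015013729994 0.022998689623665157
0.145 [ 0.51203486 -0.06568081] 0.02715664533681161 0.022547432206162347
before: handle top in w6? [316.80003621 347.85695641]
```

```bash
python3 -c "
from h import *
print(job.sign_off())"
```

```text
the job is handed in; nothing more can be done
None
```

I swung the arm to its stop and pressed the pin through the clevis; it appears locked, since its top measures 142 mm against 142 mm expected if locked and 146 mm if not. I handed the job in with the gripper clear, at about 20 s.

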